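# Sort inspected mould parts into the tool-room trays

### The arm

A 6-joint arm with a two-finger parallel gripper is mounted at the origin on the work surface. World frame = base frame: x ahead of the robot, y to its left, z up, the work surface at z = 0. Lengths are in m, angles in rad, forces in N, time in s.
With the tool pointing down it reaches from about 0.35 to 0.95 m from the base axis. Payload 17.4 kg.
Tool frame: the origin (TCP) lies where the fingers leave the gripper's body, on its centre line; the fingertips stand 84 mm ahead of it and the grasp point (between the pads) lies 65 mm ahead of it; z points along the fingers, y is the line along which they close (so a half turn about z gives the same grasp; the last joint's range is limited). The gripper opens to 93 mm and grips with 3 to 60 N. Pads are 15 mm wide; open, the fingers measure 128 mm over their backs; the gripper's body (75 mm by 188 mm) begins 65 mm behind the grasp point.
Start: joints at [-1.202, 0.116, 1.442, -0, 1.584, -0.038], TCP at [0.267, -0.62, 0.303] pointing down, gripper open.
Joint ranges: [-2.83, 2.83], [-0.83, 2.19], [0.07, 2.5], [-1.14, 4.28], [0.01, 3], [-2.97, 2.97]. Speed limits (rad/s): [1.89, 1.89, 2.22, 3.14, 3.14, 3.14].

### API

Orientations are given as a unit quaternion [x, y, z, w].
In Python, from bench import manip gives the robot as it stands.
- The arm moves only by the tool servo_tool, never from a script. Its argument "steps" is text: rows parted by semicolons, each of 7 numbers parted by spaces: the closure, from -1 (fully open) to 1 (shut), then the shift along the world's x, y, z in cm, then the turn, a rotation vector about the world's x, y, z in rad. In form: gripper tx ty tz wx wy wz; .... A call has exactly 10 rows; each row shifts and turns the commanded pose from where the row before left it; what a row does not reach is not made up. A row lasts 1/10 s, in which the tool goes at most 50 mm and 8.59 degrees, less where a joint would pass 70% of its speed; a pose out of reach is approached as far as the arm can. A call is refused whole if a number of a shift passes 5 or a number of a turn 0.15, either way. A call with a gripper value outside its range is refused whole. The fingers move at their own pace and stop on an object; "force" is the grip in N (left out, the last holds). Time passes only in rows, so rows that do not move let the fingers close, or fill a call up. It gives the time, the measured TCP pose, the force, the opening and the grip force at its end, in the units of the state.
- manip.get_state(): the state, without advancing time (a new reading comes with each control period).
- manip.grab_frame(name): name is "scene" or "top" or "wrist"; returns the picture (420x560x3 uint8, red, green, blue); there is no depth.
- manip.calibration(name): a dict with "K" (3x3 intrinsics, pixels), "R" (3x3) and "t" (3): a world point X has camera coordinates R X + t; the wrist camera has in their place "tool_from_camera" (4x4, takes a point from camera to tool coordinates, whose origin is the TCP and whose axes are the flange's). Camera axes: x right, y down, z forward; pixel columns grow to the right and rows downward; lengths in m; the calibration is good to about 2 mm. A picture is of the moment at which its call begins: read the wrist's pose just before it. calibration takes no time and is no camera call.
- manip.finish_job(): hands the job in; it is judged then, once.
Trained networks look in the newest picture that a camera, given by its name, has taken for a name from the list of things; names that differ only in an ending like _2 or _b are one class to them, and where a whole thing is asked for, a point or a joint stands for the part that bears it (a point fixed in the world has none). Each returns a list of dicts, best first, with "confidence" (0 to 1); they miss things now and then, are a little off and sometimes report something else, mostly with a low value. They report only what shows in the picture. A call takes as long as a camera call. They do not tell look-alikes from the thing itself.
- manip.cut_out(camera, query): "pixels" (420x560 bool, what is visible of it) and "point" ([column, row] in pixels, amid what is visible of it).
- manip.place_of(camera, query): "point" ([column, row] in pixels: a listed point, or the origin of a listed thing).
The state is a dict: "t": time; "joint_pos": joint angles; "joint_velocities": joint speeds; "joint_efforts": joint torques, N m; "tool_pos": TCP position; "eef_rot": TCP orientation; "ft_force": force on the tool from outside, world axes, zero at the start; "ft_torque": the same for the moment, N m; "grip_width": finger opening in m; "grip_force": force on a finger pad.
Only numpy, scipy, OpenCV 4.12 (cv2) and the standard library are available. Lean on these libraries where they do the work, as an engineer would, in place of code of your own. Each camera call takes 0.05 s, during which the arm holds its last target. There are 200 camera calls.

### The job

Sort the five inspected parts into the trays: the two copper electrodes into the yellow tray, one in each bay; the unmarked steel insert and the brass bush into the blue tray, one in each bay; and the steel insert with the red reject mark into the red tray. Stand every part upright as it stands now, flat on the tray's floor, set down and not dropped, and leave the dial stand and the water bottle where they are.

Things in the scene. Friction and masses are not known exactly. Their poses are not given: they have to be found in the camera images.
- electrode_rib: Copper electrode with ribs: square aluminium holder 36 x 36 x 30 (high) mm, with a copper foot 26 x 26 x 6 mm on it and, above that, three thin upright copper ribs, each 24 (x) x 5 (y) x 14 (high) mm, total height 50 mm; about 0.16 kg. Origin: underside centre; x and y along the holder's sides, z up.
- electrode_round: Copper electrode with a round stud: square aluminium holder 36 x 36 x 30 (high) mm, with a copper foot 26 x 26 x 6 mm on it and, above that, one round copper stud 18 mm in diameter and 14 mm high, total height 50 mm; about 0.16 kg. Origin: underside centre; x and y along the holder's sides, z up.
- insert_good: Good (unmarked) steel mould insert, stepped: base 50 (x) x 30 (y) x 30 (high) mm, with a step 18 mm long in x and the full 30 mm in y on top of its -x end, reaching 46 mm high; 0.3 to 0.55 kg. Origin: centre of the base's underside; x along its length, z up. Bare steel with a small dark spot 10 mm across on the low part.
- insert_reject: Rejected steel mould insert, stepped: base 50 (x) x 30 (y) x 30 (high) mm, with a step 18 mm long in x and the full 30 mm in y on top of its -x end, reaching 46 mm high; 0.3 to 0.55 kg. Origin: centre of the base's underside; x along its length, z up. Bright red paint on the tops of both the low part and the step.
- bush: Brass guide bush standing on its flange: flange 46 mm in diameter and 8 mm thick, above it a plain tube 34 mm outside diameter up to 44 mm high, open bore about 22 mm; about 0.17 kg. Origin: underside centre on the bore's axis, z up.
- tray_yellow: Yellow sheet-metal tray, fixed to the bench, 100 (x) x 155 (y) mm outside and 14 mm high, walls and floor 4 mm thick. Origin: underside centre, on the bench; z up. A wall across the middle, 14 mm high, makes two bays, each 92 (x) x 71 (y) mm inside, their centres at y = +38 and -38 mm.
- tray_blue: Blue sheet-metal tray, fixed to the bench, 100 (x) x 155 (y) mm outside and 14 mm high, walls and floor 4 mm thick. Origin: underside centre, on the bench; z up. A wall across the middle, 14 mm high, makes two bays, each 92 (x) x 71 (y) mm inside, their centres at y = +38 and -38 mm.
- tray_red: Red sheet-metal tray, fixed to the bench, 100 (x) x 155 (y) mm outside and 14 mm high, walls and floor 4 mm thick. Origin: underside centre, on the bench; z up. No middle wall: one bay 92 (x) x 147 (y) mm inside.
- dial_stand: Dial gauge with a yellow face on a dark steel magnetic stand, base 50 x 60 x 55 mm, 220 mm tall in all, loose, stands beyond the work. Not to be disturbed. Origin: underside centre of the base.
- water_bottle: Pale water bottle with a blue cap, 64 mm in diameter, 200 mm tall, loose, stands beyond the work. Not to be disturbed. Origin: underside centre.
Things that resemble listed ones, but are neither listed nor needed, are in the scene too. Of the things like the bush, leave any that is green or purple; of the rest the larger one is meant.

How it is judged:
By the outcome, as a careful person would: the job done as asked, in the order asked, and still so for the second after the job is handed in, with the robot touching nothing.
It also fails if it takes over 122 s, if anything falls off the work surface, if the arm or the gripper's body presses on something with over 40 N, if the wrist force passes 120 N, or if a joint passes its speed limit or range.

## Working session

There is one attempt and no reset: what is moved stays moved. The work goes in short steps, Python scripts to look and compute and a tool call to move; the robot and the scene stay as the last step left them, time stands still between calls to the robot, and variables do not carry over. Pictures are saved under pics/ and viewed, at most 14 in all, crops included, and the job is handed in when it is done.

Besides the shell and the picture viewer there is one more tool, called as a command line: name --argument value ..., lists and objects as JSON in quotes. servo_tool: Moves the arm, as the interface text tells. Its arguments: {"type":"object","properties":{"steps":{"type":"string"},"force":{"type":"number"}},"required":["steps"]}

```bash
mkdir -p pics; ls; python3 - <<'E'
from bench import manip
import cv2,numpy as np
s=manip.get_state();print(s['t'],s['tool_pos'],s['eef_rot'],s['grip_width'])
ims=[]
for n in ['scene','top']:
    im=manip.grab_frame(n);cv2.imwrite(f'pics/{n}0.png',cv2.resize(im[:,:,::-1],(800,600),interpolation=cv2.INTER_CUBIC))
    np.save(f'pics/{n}0.npy',im)
    c=manip.calibration(n);print(n,-c['R'].T@c['t'],c['R'][2],c['K'][0,0])
E
```

```text
pics
0.0 [ 0.26703636 -0.61980717  0.30198236] [ 9.79380808e-01  2.02021940e-01 -9.09011420e-05 -6.00291281e-04] 0.09318965366466354
scene [ 1.22926843 -0.38236028  0.86121473] [-0.58031912  0.35005146 -0.73531877] 514.2765263214407
top [0.49830494 0.01289727 1.04521683] [ 0.08148396  0.00126933 -0.99667385] 431.7968995571482
```

View pics/scene0.png

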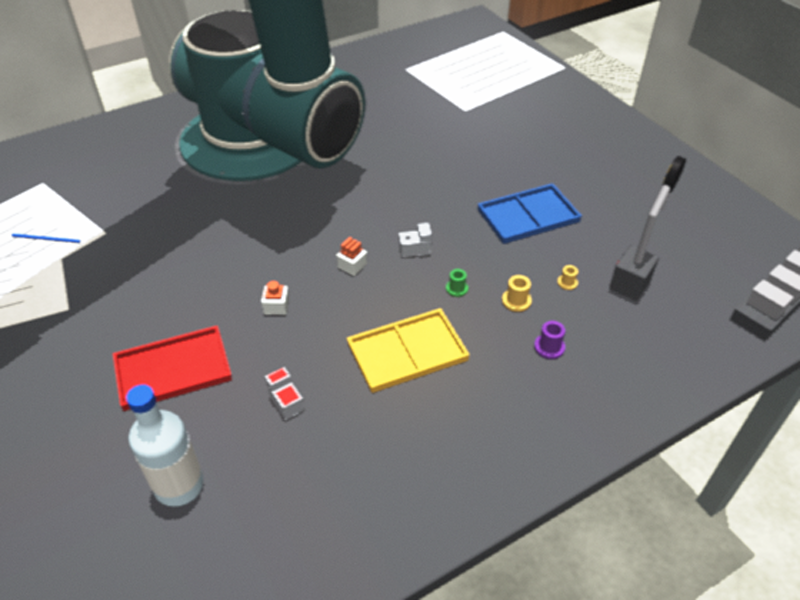

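View pics/top0.png

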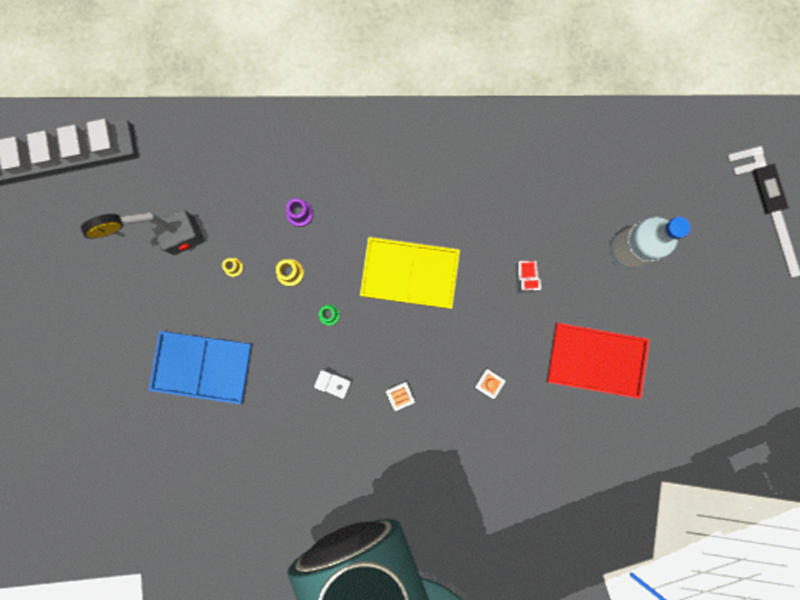

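The top view (800-px scale) shows these things:
- Trays: blue (201,367), yellow (410,272) and red (598,360).
- Parts: unmarked insert (333,383), rib electrode (400,396), round electrode (490,383) and red-marked insert (529,276).
- Bush-like things: purple (299,212), green (328,315), small brass (232,267) and larger brass (289,272). The larger brass one fits, because green and purple are excluded and it is the bigger of the other two.
- Not to be touched: dial stand (180,232) and bottle (650,240).

Next I'll fit poses to the network masks in both cameras and crop the candidates.

```bash
cat > h.py <<'E'
import numpy as np,cv2
from scipy.optimize import minimize
from bench import manip
def box(x0,x1,y0,y1,z0,z1): return np.array([[x,y,z] for x in(x0,x1) for y in(y0,y1) for z in(z0,z1)])/1000.
def cyl(r,z0,z1):
    a=np.linspace(0,2*np.pi,24,endpoint=False); return np.array([[r*np.cos(t),r*np.sin(t),z] for t in a for z in(z0,z1)])/1000.
el=[box(-18,18,-18,18,0,30),box(-13,13,-13,13,30,36)]
ins=[box(-25,25,-15,15,0,30),box(-25,-7,-15,15,30,46)]
M=dict(electrode_rib=el+[box(-12,12,-12,12,36,50)],electrode_round=el+[cyl(9,36,50)],insert_good=ins,insert_reject=ins,
 bush=[cyl(23,0,8),cyl(17,8,44)])
for c in('yellow','blue','red'): M['tray_'+c]=[box(-50,50,-77.5,77.5,0,14)]
def proj(cal,P):
    q=(cal['R']@P.T).T+cal['t']; q=q@cal['K'].T; return q[:,:2]/q[:,2:]
def sil(cal,name,p,S=4):
    m=np.zeros((420*S,560*S),np.uint8);c,s=np.cos(p[2]),np.sin(p[2]);R=np.array([[c,-s,0],[s,c,0],[0,0,1]])
    for b in M[name]:
        q=proj(cal,b@R.T+[p[0],p[1],0]); h=cv2.convexHull(np.round((q+.5)*S-.5).astype(np.int32)); cv2.fillConvexPoly(m,h,1)
    return m
def ground(cal,px,z):
    d=cal['R'].T@np.linalg.inv(cal['K'])@[px[0],px[1],1];o=-cal['R'].T@cal['t'];return o+d*(z-o[2])/d[2]
def fit(cams,name,p0,yaws):
    # cams: list of (cal, mask)
    def cost(p):
        e=0
        for cal,m in cams:
            r=cv2.resize(sil(cal,name,p),(560,420),interpolation=cv2.INTER_AREA) if 0 else sil(cal,name,p)
            mm=cv2.resize(m.astype(np.uint8),(2240,1680),interpolation=cv2.INTER_NEAREST)
            e+=1-(r&mm).sum()/max(1,(r|mm).sum())
        return e
    best=None
    for y in yaws:
        r=minimize(cost,[*p0,y],method='Nelder-Mead',options=dict(initial_simplex=[[p0[0]+a,p0[1]+b,y+c] for a,b,c in((0,0,0),(.01,0,.1),(0,.01,-.1),(-.005,-.005,.2))],maxfev=70,xatol=3e-4,fatol=1e-3))
        if best is None or r.fun<best.fun: best=r
    return best.x,best.fun
E
cat > m.py <<'E'
from h import *
cals={n:manip.calibration(n) for n in('scene','top')}
manip.grab_frame('scene');manip.grab_frame('top')
for name in M:
    D={n:manip.cut_out(n,name) for n in cals}
    for n in D: print(name,n,[(round(d['confidence'],2),np.round(np.array(d['point'])/.7).astype(int).tolist(),int(d['pixels'].sum())) for d in D[n][:5]])
    np.save(f'pics/{name}.npy',np.array([(n,d['confidence'],d['point'],d['pixels']) for n in D for d in D[n]],dtype=object),allow_pickle=True)
E
python3 m.py; python3 - <<'E'
import cv2,numpy as np
a=np.load('pics/scene0.npy');b=np.load('pics/top0.npy')
f=lambda im,x,y,w,h:cv2.resize(im[y:y+h,x:x+w,::-1],(400,300),interpolation=cv2.INTER_CUBIC)
o=np.vstack([np.hstack([f(a,305,165,120,90),f(a,170,150,140,105)]),np.hstack([f(b,145,165,100,75),f(b,210,240,148,111)])])
cv2.imwrite('pics/crop.png',o)
E
```

```text
electrode_rib scene [(0.93, [354, 252], 410)]
electrode_rib top [(0.55, [398, 399], 230)]
electrode_round scene [(0.73, [272, 301], 380)]
electrode_round top [(0.81, [492, 383], 227)]
insert_good scene [(0.57, [416, 246], 372)]
insert_good top [(0.73, [334, 382], 299)]
insert_reject scene [(0.57, [279, 394], 608)]
insert_reject top [(0.85, [525, 276], 339)]
bush scene [(0.77, [454, 289], 220), (0.66, [569, 281], 146), (0.65, [517, 295], 376), (0.55, [549, 341], 411)]
bush top [(0.84, [299, 218], 268), (0.62, [293, 274], 242), (0.17, [641, 238], 1355)]
tray_yellow scene [(0.7, [405, 354], 2950)]
tray_yellow top [(0.69, [410, 271], 2632)]
tray_blue scene [(0.88, [524, 211], 1840)]
tray_blue top [(0.73, [198, 367], 2692)]
tray_red scene [(0.79, [174, 369], 2941), (0.23, [273, 304], 340)]
tray_red top [(0.68, [490, 384], 236), (0.66, [597, 357], 2777)]
```

View pics/crop.png

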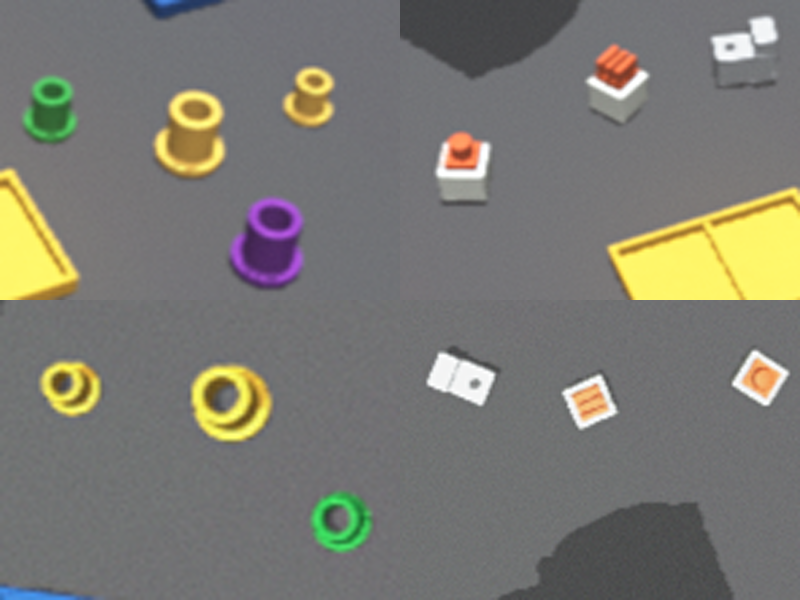

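The crop confirms the larger brass bush (scene 518,292; top 289,272). The insert at top (333,383) carries only a dark spot, so it is the good one. Now I'll fit the poses.

```bash
cat > f.py <<'E'
from h import *
cals={n:manip.calibration(n) for n in('scene','top')}
pick={'bush':{'scene':(517,295),'top':(293,274)},'tray_red':{'scene':(174,369),'top':(597,357)}}
for name in M:
    A=np.load(f'pics/{name}.npy',allow_pickle=True);c={}
    for n,cf,pt,px in A:
        g=pick.get(name,{}).get(n)
        if n in c or (g and np.hypot(*(np.array(pt)/.7-g))>8): continue
        c[n]=(pt,px)
    p0=ground(cals['top'],c['top'][0],.02)[:2]
    half=name.startswith('insert')
    ys=[0] if name=='bush' or 'tray' in name else np.arange(0,2*np.pi if half else np.pi/2,np.pi/6)
    r=[fit([(cals[n],c[n][1].astype(bool))for n in s],name,p0,ys) for s in(('scene','top'),('top',),('scene',))]
    print(name,*[(np.round(x*[1000,1000,57.3],1).tolist(),round(f,2)) for x,f in r])
E
python3 f.py
```

```text
electrode_rib ([429.0, 4.9, 7.8], np.float64(0.25)) ([428.6, 6.2, 32.9], np.float64(0.14)) ([429.8, 4.2, 8.0], np.float64(0.08))
electrode_round ([449.4, -142.8, -32.6], np.float64(0.32)) ([449.2, -140.1, 59.3], np.float64(0.18)) ([450.6, -144.9, 57.9], np.float64(0.08))
insert_good ([449.2, 115.6, 241.3], np.float64(0.25)) ([449.8, 117.3, 69.5], np.float64(0.08)) ([449.6, 115.5, 238.8], np.float64(0.13))
insert_reject ([627.1, -207.7, 362.7], np.float64(0.15)) ([626.9, -206.5, 3.5], np.float64(0.06)) ([627.4, -208.7, 362.5], np.float64(0.04))
bush ([636.0, 191.8, -4.8], np.float64(0.35)) ([636.9, 192.8, -9.3], np.float64(0.22)) ([636.2, 190.7, -2.7], np.float64(0.12))
tray_yellow ([635.5, -12.4, -7.8], np.float64(0.07)) ([635.2, -11.2, -7.7], np.float64(0.04)) ([636.2, -12.8, -7.7], np.float64(0.02))
tray_blue ([477.2, 338.0, -8.2], np.float64(0.09)) ([477.1, 340.5, -8.3], np.float64(0.06)) ([477.6, 337.8, -8.0], np.float64(0.03))
tray_red ([487.1, -326.1, -10.1], np.float64(0.14)) ([486.3, -324.9, -10.1], np.float64(0.03)) ([488.1, -327.1, -10.0], np.float64(0.1))
```

```bash
python3 - <<'E'
from h import *
im=np.load('pics/top0.npy');cal=manip.calibration('top')
m=((im.max(2)>150)).astype(np.uint8)
n,l,st,ce=cv2.connectedComponentsWithStats(m)
for name,pt,z in(('rib',(400,396),.03),('round',(490,383),.03),('good',(333,383),.035),('rej',(529,276),.035)):
    i=np.argmin(np.hypot(*(ce-np.array(pt)*.7).T));
    cs=cv2.findContours((l==i).astype(np.uint8),0,2)[0]
    P=np.vstack(cs)[:,0,:]; G=np.array([ground(cal,p,z)[:2] for p in P])
    c,s,a=cv2.minAreaRect((G*1000).astype(np.float32)); print(name,st[i][4],np.round(c,1),np.round(s,1),round(a,1))
E
```

```text
rib 260 [429.4   5.8] [37.1 37.3] 23.6
round 260 [ 449.6 -141.7] [37.8 36.9] 56.1
good 302 [450.1 116. ] [53.4 31.3] 69.4
rej 283 [ 628.3 -208.6] [35.3 47.5] 89.8
```

servo_tool --steps "-0.6 1.2 4.5 -0.8 0 0 0;-0.6 1.2 4.5 -0.8 0 0 0;-0.6 1.2 4.5 -0.8 0 0 0;-0.6 1.2 4.5 -0.8 0 0 0;-0.6 1.2 4.5 -0.8 0 0 0;-0.6 1.2 4.5 -0.8 0 0 0;-0.6 1.2 4.5 -0.8 0 0 0;-0.6 1.2 4.5 -0.8 0 0 0;-0.6 1.2 4.5 -0.8 0 0 0;-0.6 1.2 4.5 -0.8 0 0 0" --force 30

```text
t: 2.0
tool_pos: [0.387, -0.1682, 0.2227]
eef_rot: [0.979, 0.202, 0.0, 0.0]
ft_force: [1.1, 0.6, 0.3]
grip_width: 0.0738
grip_force: 0.0
```

servo_tool --steps "-0.6 1.1 4.4 0 0 0 0;-0.6 1.1 4.4 0 0 0 0;-0.6 1 4.4 0 0 0 0;-0.6 1 4.3 0 0 0 0;-0.6 0 0 -1 0 0 0;-0.6 0 0 -2 0 0 0;-0.6 0 0 -2 0 0 0;-0.6 0 0 0 0 0 0;-0.6 0 0 0 0 0 0;-0.6 0 0 0 0 0 0"

```text
t: 3.0
tool_pos: [0.4294, 0.0048, 0.1739]
eef_rot: [0.979, 0.202, 0.001, 0.0]
ft_force: [0.1, -0.3, 1.1]
grip_width: 0.0743
grip_force: 0.0
```

```bash
python3 - <<'E'
from h import *
s=manip.get_state();print(s['t'],s['tool_pos'],s['eef_rot'],s['grip_width'],s['ft_force'])
im=manip.grab_frame('wrist');cv2.imwrite('pics/w1.png',im[:,:,::-1])
T=manip.calibration('wrist')['tool_from_camera'];K=manip.calibration('wrist')['K'];print(np.round(T,3).tolist(),K[0,0])
from scipy.spatial.transform import Rotation as Ro
R=Ro.from_quat(s['eef_rot']).as_matrix()
Rw=R@T[:3,:3];o=R@T[:3,3]+s['tool_pos'];cal=dict(R=Rw.T,t=-Rw.T@o,K=K)
for p in([.4292,.0055,.03],[.4292,.0055,.05]):print(proj(cal,np.array([p])))
E
```

```text
3.0 [0.42942227 0.00475231 0.17394709] [9.79435626e-01 2.01755681e-01 6.81155685e-04 1.90480870e-04] 0.07429318886713814 [ 0.12052663 -0.32383476  1.06302501]
[[0.0, -0.96, -0.28, 0.078], [1.0, -0.0, 0.001, 0.0], [-0.001, -0.28, 0.96, -0.082], [0.0, 0.0, 0.0, 1.0]] 293.91536083475813
[[271.50269144 224.85594542]]
[[271.420305   233.57067737]]
```

View pics/w1.png

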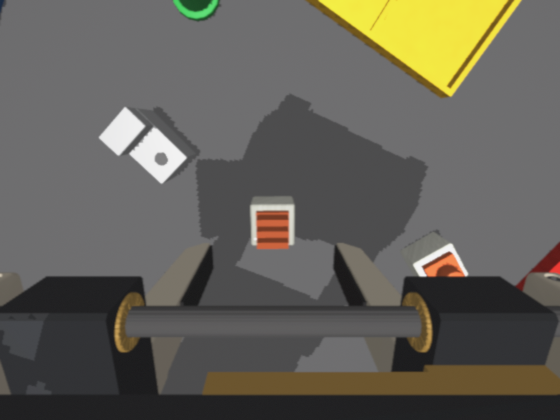

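servo_tool --steps "-0.6 0 0.05 -3 0 0 0;-0.6 0 0 -3 0 0 0;-0.6 0 0 -1.6 0 0 0;-0.6 0 0 0 0 0 0;1 0 0 0 0 0 0;1 0 0 0 0 0 0;1 0 0 0 0 0 0;1 0 0 0 0 0 0;1 0 0 0 0 0 0;1 0 0 0.5 0 0 0"

```text
t: 4.05
tool_pos: [0.4288, 0.0056, 0.1015]
eef_rot: [0.979, 0.202, -0.0, -0.0]
ft_force: [-0.4, 0.5, -2.2]
grip_width: 0.0357
grip_force: 30.0
```

servo_tool --steps "1 0 0 2.5 0 0 0;1 0 0 2.5 0 0 0;1 3.5 0.35 0 0 0 -0.135;1 3.5 0.35 0 0 0 -0.135;1 3.5 0.35 0 0 0 -0.135;1 3.5 0.35 0 0 0 -0.135;1 3.5 0.35 0 0 0 0;1 3.5 0.3 0 0 0 0;1 0.2 0 0 0 0 0;1 0 0 -2 0 0 0"

```text
t: 5.05
tool_pos: [0.6425, 0.0261, 0.1336]
eef_rot: [0.998, -0.066, 0.001, -0.0]
ft_force: [0.2, 0.7, -1.7]
grip_width: 0.0357
grip_force: 30.0
```

servo_tool --steps "1 0 0 -1.5 0 0 0;1 0 0 -0.8 0 0 0;1 0 0 -0.4 0 0 0;1 0 0 -0.2 0 0 0;1 0 0 0 0 0 0;1 0 0 0 0 0 0;1 0 0 -0.05 0 0 0;1 0 0 -0.05 0 0 0;1 0 0 -0.05 0 0 0;1 0 0 0 0 0 0"

```text
t: 6.05
tool_pos: [0.6412, 0.0261, 0.102]
eef_rot: [0.998, -0.067, 0.0, -0.0]
ft_force: [-2.4, 0.5, 5.4]
grip_width: 0.036
grip_force: 30.0
```

servo_tool --steps "-0.2 0 0 0 0 0 0;-0.2 0 0 0 0 0 0;-0.2 0 0 0 0 0 0;-0.2 0 0 3 0 0 0;-0.2 0 0 4 0 0 0;-0.6 -3.8 -3.4 0 0 0 -0.115;-0.6 -3.8 -3.4 0 0 0 -0.115;-0.6 -3.8 -3.4 0 0 0 -0.115;-0.6 -3.8 -3.4 0 0 0 -0.115;-0.6 -3.9 -3.2 0 0 0 0"

```text
t: 7.05
tool_pos: [0.4518, -0.1399, 0.1712]
eef_rot: [0.956, -0.294, 0.0, 0.0]
ft_force: [0.1, -0.7, -0.1]
grip_width: 0.0744
grip_force: 0.0
```

servo_tool --steps "-0.6 0 0 -2 0 0 0;-0.6 0 0 -2 0 0 0;-0.6 0 0 -2 0 0 0;-0.6 0 0 0 0 0 0;-0.6 0 0 0 0 0 0;-0.6 0 0 0 0 0 0;-0.6 0 0 0 0 0 0;-0.6 0 0 0 0 0 0;-0.6 0 0 0 0 0 0;-0.6 0 0 0 0 0 0"

```text
t: 8.05
tool_pos: [0.4534, -0.139, 0.1114]
eef_rot: [0.956, -0.292, 0.0, -0.0]
ft_force: [0.4, 0.4, 0.1]
grip_width: 0.0743
grip_force: 0.0
```

```bash
cat > w.py <<'E'
import sys
from h import *
from scipy.spatial.transform import Rotation as Ro
s=manip.get_state();print(s['t'],s['tool_pos'],s['grip_width'])
R=Ro.from_quat(s['eef_rot']).as_matrix();print('closing axis deg',np.degrees(np.arctan2(R[1,1],R[0,1]))%180)
im=manip.grab_frame('wrist');cv2.imwrite(f'pics/{sys.argv[1]}.png',im[:,:,::-1])
c=manip.calibration('wrist');T=c['tool_from_camera']
Rw=R@T[:3,:3];o=R@T[:3,3]+s['tool_pos'];cal=dict(R=Rw.T,t=-Rw.T@o,K=c['K'])
print(proj(cal,np.array([[float(a) for a in sys.argv[2:5]]])))
E
python3 w.py w2 .4498 -.142 .03
```

```text
8.05 [ 0.45344967 -0.13898675  0.11143773] 0.0743162635294093
closing axis deg 56.014330950390345
[[280.08249427 260.63128621]]
```

View pics/w2.png

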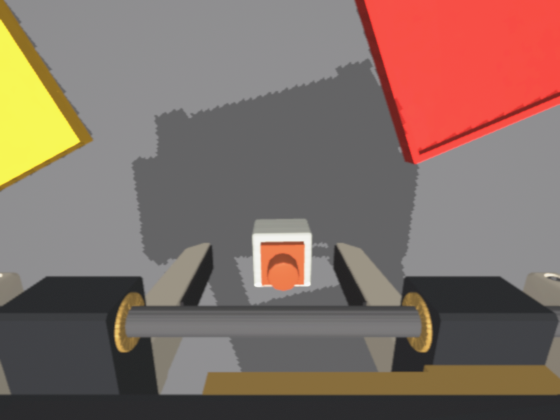

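servo_tool --steps "-0.6 -0.35 -0.3 -0.4 0 0 0;-0.6 0 0 -0.6 0 0 0;-0.6 0 0 -0.35 0 0 0;-0.6 0 0 0 0 0 0;1 0 0 0 0 0 0;1 0 0 0 0 0 0;1 0 0 0 0 0 0;1 0 0 0 0 0 0;1 0 0 0 0 0 0;1 0 0 0 0 0 0"

```text
t: 9.1
tool_pos: [0.4499, -0.142, 0.0978]
eef_rot: [0.956, -0.292, 0.0, 0.0]
ft_force: [-0.4, -0.4, -0.3]
grip_width: 0.0359
grip_force: 30.0
```

servo_tool --steps "1 0 0 2.5 0 0 0;1 0 0 3 0 0 0;1 3 1.5 0 0 0 0.115;1 3 1.5 0 0 0 0.115;1 3 1.5 0 0 0 0.115;1 3 1.5 0 0 0 0.115;1 3 1.5 0 0 0 0;1 3.1 1.7 0 0 0 0;1 0 0 0 0 0 0;1 0 0 -2 0 0 0"

```text
t: 10.1
tool_pos: [0.6321, -0.0496, 0.1344]
eef_rot: [0.998, -0.066, 0.001, 0.0]
ft_force: [0.1, -0.1, -1.7]
grip_width: 0.0356
grip_force: 30.0
```

servo_tool --steps "1 0 0 -1.5 0 0 0;1 0 0 -0.8 0 0 0;1 0 0 -0.4 0 0 0;1 0 0 -0.2 0 0 0;1 0 0 0 0 0 0;1 0 0 -0.1 0 0 0;1 0 0 -0.05 0 0 0;1 0 0 -0.05 0 0 0;1 0 0 -0.05 0 0 0;1 0 0 0 0 0 0"

```text
t: 11.1
tool_pos: [0.631, -0.05, 0.1018]
eef_rot: [0.998, -0.067, 0.0, 0.0]
ft_force: [-3.5, -0.0, 5.2]
grip_width: 0.0354
grip_force: 30.0
```

servo_tool --steps "-0.1 0 0 0 0 0 0;-0.1 0 0 0 0 0 0;-0.1 0 0 0 0 0 0;-0.1 0 0 3 0 0 0;-0.1 0 0 4 0 0 0;-0.6 -3.6 3.3 0 0 0 0.135;-0.6 -3.6 3.3 0 0 0 0.135;-0.6 -3.6 3.3 0 0 0 0.135;-0.6 -3.6 3.3 0 0 0 0.135;-0.6 -3.7 3.4 0 0 0 0.135"

```text
t: 12.1
tool_pos: [0.4485, 0.1166, 0.1711]
eef_rot: [0.963, 0.27, 0.0, -0.0]
ft_force: [-0.1, 1.0, 1.3]
grip_width: 0.0746
grip_force: 0.0
```

servo_tool --steps "-0.6 0 0 -1 0 0 0.135;-0.6 0 0 -1 0 0 0.135;-0.6 0 0 -1 0 0 0.135;-0.6 0 0 -1 0 0 0.135;-0.6 0 0 -1 0 0 0.135;-0.6 0 0 0 0 0 0;-0.6 0 0 0 0 0 0;-0.6 0 0 0 0 0 0;-0.6 0 0 0 0 0 0;-0.6 0 0 0 0 0 0"

```text
t: 13.1
tool_pos: [0.4502, 0.1158, 0.1216]
eef_rot: [0.821, 0.571, 0.0, 0.0]
ft_force: [-0.6, 0.7, 0.6]
grip_width: 0.0747
grip_force: 0.0
```

```bash
python3 w.py w3 .4498 .116 .03
```

```text
13.1 [0.45018882 0.11584008 0.12161573] 0.07466693622266665
closing axis deg 159.65073620400665
[[271.96702999 251.20786351]]
```

View pics/w3.png

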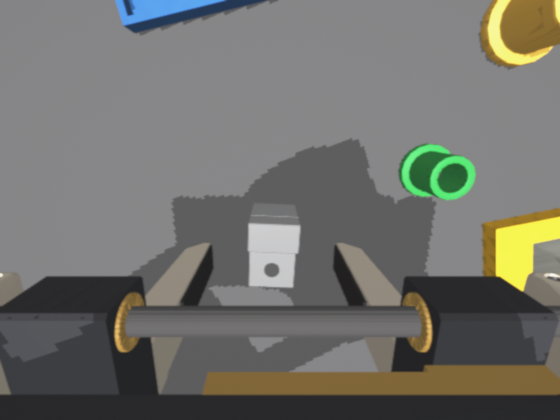

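servo_tool --steps "-0.6 0 0 -1 0 0 0;-0.6 0 0 -1 0 0 0;-0.6 0 0 -0.35 0 0 0;-0.6 0 0 0 0 0 0;1 0 0 0 0 0 0;1 0 0 0 0 0 0;1 0 0 0 0 0 0;1 0 0 0 0 0 0;1 0 0 0 0 0 0;1 0 0 0 0 0 0" --force 40

```text
t: 14.15
tool_pos: [0.4501, 0.1158, 0.0978]
eef_rot: [0.821, 0.572, 0.0, 0.0]
ft_force: [-2.8, -0.0, 1.4]
grip_width: 0.0307
grip_force: 1.6
```

servo_tool --steps "1 0 0 0 0 0 0;1 0 0 0 0 0 0;1 0 0 1.5 0 0 0;1 0 0 2 0 0 0;1 0 0 2 0 0 0;1 0.2 2 0 0 0 0.1;1 0.4 4 0 0 0 0.115;1 0.5 4 0 0 0 0;1 0.5 4 0 0 0 0;1 0.6 4.5 0 0 0 0"

```text
t: 15.15
tool_pos: [0.472, 0.3023, 0.1537]
eef_rot: [0.755, 0.656, 0.0, 0.0]
ft_force: [1.3, -0.5, -3.0]
grip_width: 0.0297
grip_force: 39.6
```

servo_tool --steps "1 0 0 0 0 0 0;1 0 0 -1.5 0 0 0;1 0 0 -1.5 0 0 0;1 0 0 -1.2 0 0 0;1 0 0 -0.5 0 0 0;1 0 0 -0.2 0 0 0;1 0 0 -0.1 0 0 0;1 0 0 -0.1 0 0 0;1 0 0 -0.05 0 0 0;1 0 0 0 0 0 0"

```text
t: 16.15
tool_pos: [0.4723, 0.3009, 0.1018]
eef_rot: [0.754, 0.656, 0.0, 0.0]
ft_force: [-1.4, -1.8, 1.0]
grip_width: 0.0299
grip_force: 39.5
```

servo_tool --steps "1 0 0 -0.05 0 0 0;-0.1 0 0 0 0 0 0;-0.1 0 0 0 0 0 0;-0.1 0 0 0 0 0 0;-0.1 0 0 3.5 0 0 0;-0.1 0 0 4 0 0 0;-0.6 4.1 -2.7 0 0 0 0;-0.6 4.1 -2.7 0 0 0 0;-0.6 4.1 -2.7 0 0 0 0;-0.6 4.1 -2.8 0 0 0 0"

```text
t: 17.15
tool_pos: [0.6375, 0.1906, 0.1759]
eef_rot: [0.754, 0.656, 0.0, 0.0]
ft_force: [-0.4, 0.7, 0.4]
grip_width: 0.0736
grip_force: 0.0
```

servo_tool --steps "-0.6 0 0 0 0 0 0;-0.6 0 0 -1.5 0 0 0;-0.6 0 0 -2 0 0 0;-0.6 0 0 -1.5 0 0 0;-0.6 0 0 0 0 0 0;-0.6 0 0 0 0 0 0;-0.6 0 0 0 0 0 0;-0.6 0 0 0 0 0 0;-0.6 0 0 0 0 0 0;-0.6 0 0 0 0 0 0"

```text
t: 18.15
tool_pos: [0.6362, 0.1919, 0.1261]
eef_rot: [0.755, 0.656, 0.0, 0.0]
ft_force: [-0.4, -0.6, 0.7]
grip_width: 0.0746
grip_force: 0.0
```

```bash
python3 w.py w4 .6365 .192 .044
```

```text
18.15 [0.6361598  0.19185358 0.12614878] 0.07463268888595331
closing axis deg 172.0352901120953
[[273.19476127 257.30895921]]
```

View pics/w4.png

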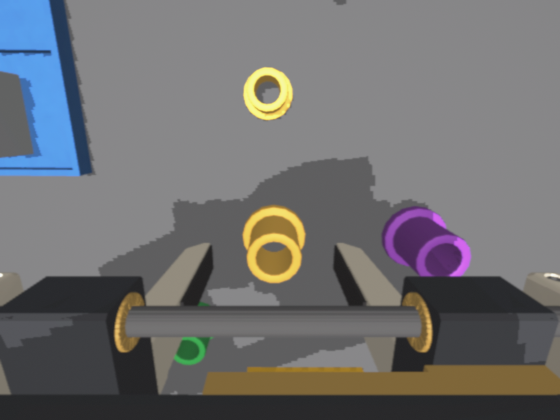

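servo_tool --steps "-0.6 0 0 -1 0 0 0;-0.6 0 0 -1.4 0 0 0;-0.6 0 0 -0.4 0 0 0;-0.6 0 0 0 0 0 0;1 0 0 0 0 0 0;1 0 0 0 0 0 0;1 0 0 0 0 0 0;1 0 0 0 0 0 0;1 0 0 0 0 0 0;1 0 0 0 0 0 0" --force 25

```text
t: 19.2
tool_pos: [0.6362, 0.1918, 0.0979]
eef_rot: [0.755, 0.656, 0.0, 0.0]
ft_force: [0.5, 0.2, 0.6]
grip_width: 0.0406
grip_force: 24.8
```

servo_tool --steps "1 0 0 0 0 0 0;1 0 0 0 0 0 0;1 0 0 2 0 0 0;1 0 0 3.5 0 0 0;1 -3.1 3.6 0 0 0 0;1 -3.1 3.7 0 0 0 0;1 -3.1 3.7 0 0 0 0;1 -3.1 3.7 0 0 0 0;1 -3 3.7 0 0 0 0;1 0 0 0 0 0 0"

```text
t: 20.2
tool_pos: [0.4788, 0.3792, 0.1525]
eef_rot: [0.753, 0.658, -0.0, -0.001]
ft_force: [0.5, -0.6, -2.0]
grip_width: 0.0404
grip_force: 24.6
```

servo_tool --steps "1 0 0 -1.5 0 0 0;1 0 0 -1.5 0 0 0;1 0 0 -1.2 0 0 0;1 0 0 -0.5 0 0 0;1 0 0 -0.2 0 0 0;1 0 0 0 0 0 0;1 0 0 -0.1 0 0 0;1 0 0 -0.05 0 0 0;1 0 0 -0.05 0 0 0;1 0 0 0 0 0 0"

```text
t: 21.2
tool_pos: [0.4821, 0.3759, 0.102]
eef_rot: [0.754, 0.656, 0.0, 0.0]
ft_force: [-0.0, 0.2, -0.8]
grip_width: 0.0411
grip_force: 24.7
```

```bash
python3 - <<'E'
from h import *
s=manip.get_state();print(s['t'],s['tool_pos'],s['grip_width'],s['ft_force'])
a=manip.grab_frame('scene');b=manip.grab_frame('wrist')
x,y=int(525*.7),int(205*.7)
f=cv2.resize(a[y-75:y+45,x-60:x+60,::-1],(400,400),interpolation=cv2.INTER_CUBIC)
w=cv2.resize(b[120:400,140:420,::-1],(400,400),interpolation=cv2.INTER_CUBIC)
cv2.imwrite('pics/c5.png',np.hstack([f,w]))
E
```

```text
21.2 [0.48210362 0.37592004 0.10197284] 0.041143772013065426 [-0.04948511  0.24018723 -0.75655107]
```

View pics/c5.png

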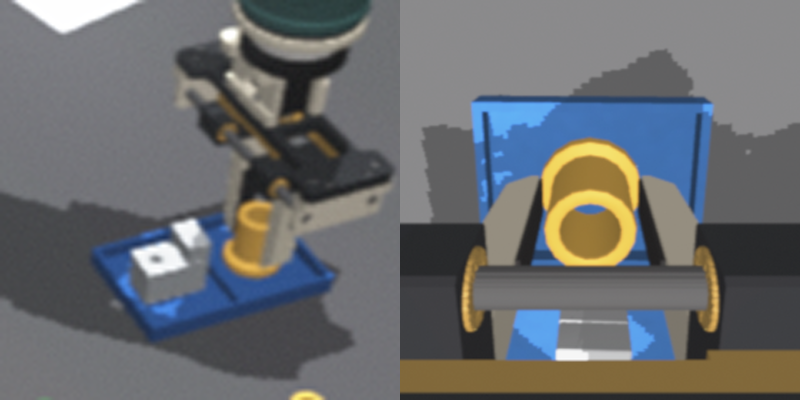

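servo_tool --steps "1 0 0 -0.05 0 0 0;1 0 0 -0.05 0 0 0;-0.3 0 0 0 0 0 0;-0.3 0 0 0 0 0 0;-0.3 0 0 0 0 0 0;-0.3 0 0 3.5 0 0 0;-0.3 0 0 4.5 0 0 0;-0.6 1 -4.2 0 0 0 -0.117;-0.6 1 -4.2 0 0 0 -0.117;-0.6 1 -4.2 0 0 0 -0.117"

```text
t: 22.3
tool_pos: [0.5121, 0.2486, 0.181]
eef_rot: [0.859, 0.513, 0.0, 0.0]
ft_force: [1.7, 0.9, -0.1]
grip_width: 0.0734
grip_force: 0.0
```

servo_tool --steps "-0.6 1 -4.2 0 0 0 -0.117;-0.6 1 -4.2 0 0 0 -0.117;-0.6 1 -4.2 0 0 0 -0.117;-0.6 1 -4.2 0 0 0 -0.117;-0.6 1 -4.2 0 0 0 -0.117;-0.6 1.1 -4.2 0 0 0 -0.117;-0.6 1.1 -4.2 0 0 0 -0.117;-0.6 1.1 -4.2 0 0 0 -0.117;-0.6 1.1 -4.2 0 0 0 -0.117;-0.6 1.1 -4.2 0 0 0 0"

```text
t: 23.3
tool_pos: [0.6172, -0.1721, 0.1807]
eef_rot: [1.0, 0.012, 0.0, 0.0]
ft_force: [0.5, 0.8, -0.8]
grip_width: 0.0744
grip_force: 0.0
```

servo_tool --steps "-0.6 1 -3.5 0 0 0 0.01;-0.6 0 0 -1.5 0 0 0;-0.6 0 0 -2 0 0 0;-0.6 0 0 -1.5 0 0 0;-0.6 0 0 0 0 0 0;-0.6 0 0 0 0 0 0;-0.6 0 0 0 0 0 0;-0.6 0 0 0 0 0 0;-0.6 0 0 0 0 0 0;-0.6 0 0 0 0 0 0"

```text
t: 24.3
tool_pos: [0.6271, -0.2052, 0.1312]
eef_rot: [1.0, 0.019, 0.0, 0.0]
ft_force: [-0.2, 0.3, 0.8]
grip_width: 0.0742
grip_force: 0.0
```

```bash
python3 w.py w6 .6275 -.2075 .03
```

```text
24.3 [ 0.62714699 -0.20515444  0.13117435] 0.07420005928666165
closing axis deg 92.16910783245025
[[276.02861624 245.32001893]]
```

View pics/w6.png

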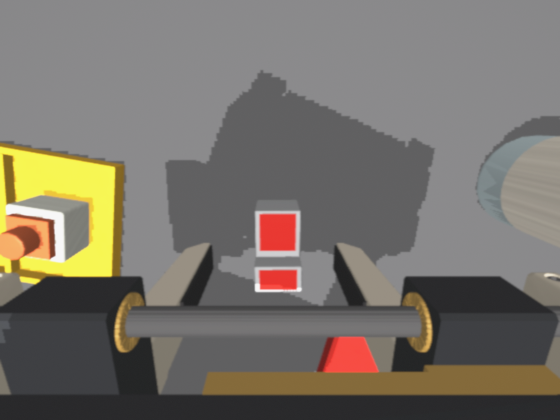

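servo_tool --steps "-0.6 0 -0.25 -1 0 0 0;-0.6 0 0 -1.5 0 0 0;-0.6 0 0 -0.8 0 0 0;-0.6 0 0 0 0 0 0;1 0 0 0 0 0 0;1 0 0 0 0 0 0;1 0 0 0 0 0 0;1 0 0 0 0 0 0;1 0 0 0 0 0 0;1 0 0 0 0 0 0" --force 40

```text
t: 25.35
tool_pos: [0.6271, -0.2077, 0.0979]
eef_rot: [1.0, 0.019, 0.0, 0.0]
ft_force: [-0.1, -0.5, 0.2]
grip_width: 0.0313
grip_force: 0.2
```

servo_tool --steps "1 0 0 0 0 0 0;1 0 0 0 0 0 0;1 0 0 1.5 0 0 0;1 0 0 2 0 0 0;1 0 0 2 0 0 0;1 -2.8 -2.4 0 0 0 -0.07;1 -2.8 -2.4 0 0 0 -0.07;1 -2.8 -2.4 0 0 0 -0.07;1 -2.8 -2.4 0 0 0 0;1 -2.8 -2.3 0 0 0 0"

```text
t: 26.35
tool_pos: [0.4858, -0.3274, 0.1536]
eef_rot: [0.996, -0.086, 0.0, 0.0]
ft_force: [-0.1, -0.6, -3.8]
grip_width: 0.03
grip_force: 40.0
```

servo_tool --steps "1 0 0 0 0 0 0;1 0 0 -1.5 0 0 0;1 0 0 -1.5 0 0 0;1 0 0 -1.2 0 0 0;1 0 0 -0.5 0 0 0;1 0 0 -0.2 0 0 0;1 0 0 -0.1 0 0 0;1 0 0 -0.1 0 0 0;1 0 0 -0.05 0 0 0;1 0 0 0 0 0 0"

```text
t: 27.35
tool_pos: [0.4873, -0.3267, 0.1019]
eef_rot: [0.996, -0.086, 0.0, 0.0]
ft_force: [0.4, 1.9, 1.0]
grip_width: 0.0298
grip_force: 40.0
```

Contact is made: the wrist force went from −3.8 to +1 N. I'll release, lift and move clear.

servo_tool --steps "1 0 0 -0.05 0 0 0;-0.3 0 0 0 0 0 0;-0.3 0 0 0 0 0 0;-0.3 0 0 0 0 0 0;-0.3 0 0 2.5 0 0 0;-0.3 0 0 4 0 0 0;-0.6 0 0 4 0 0 0;-0.6 -2 -4 2 0 0 0;-0.6 -2 -4 1 0 0 0;-0.6 -3 -4 0 0 0 0"

```text
t: 28.35
tool_pos: [0.417, -0.4481, 0.2379]
eef_rot: [0.996, -0.085, 0.001, 0.001]
ft_force: [0.0, -0.2, 0.0]
grip_width: 0.0744
grip_force: 0.0
```

servo_tool --steps "-0.6 -3 -4 0 0 0 0;-0.6 -3 -4 0 0 0 0;-0.6 -2 -4 0 0 0 0;-0.6 -2 -4 0 0 0 0;-0.6 0 0 0 0 0 0;-0.6 0 0 0 0 0 0;-0.6 0 0 0 0 0 0;-0.6 0 0 0 0 0 0;-0.6 0 0 0 0 0 0;-0.6 0 0 0 0 0 0"

```text
t: 29.35
tool_pos: [0.3176, -0.6062, 0.236]
eef_rot: [0.996, -0.086, 0.0, 0.0]
ft_force: [-0.0, 0.4, 0.0]
grip_width: 0.0741
grip_force: 0.0
```

```bash
python3 - <<'E'
from h import *
for n in('scene','top'):
    cv2.imwrite(f'pics/{n}9.png',cv2.resize(manip.grab_frame(n)[:,:,::-1],(800,600),interpolation=cv2.INTER_CUBIC))
E
```

```text
(no output)
```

View pics/scene9.png

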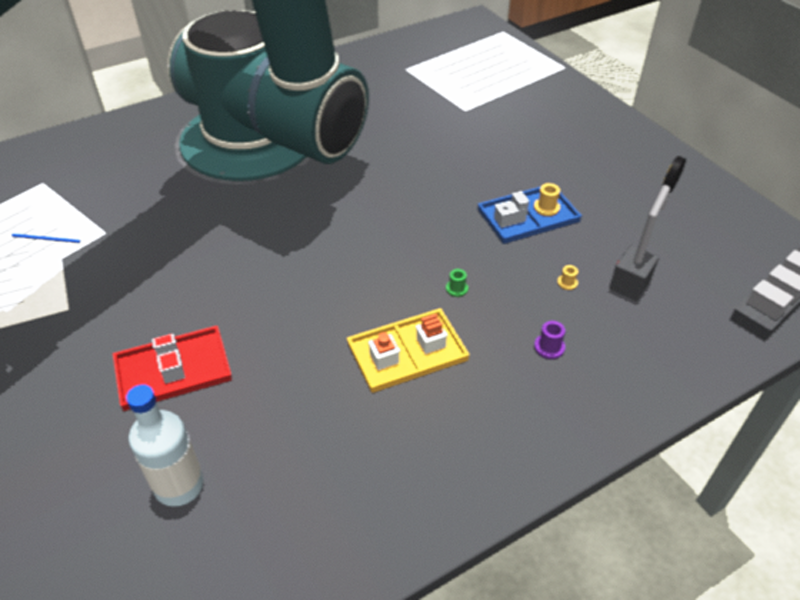

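View pics/top9.png

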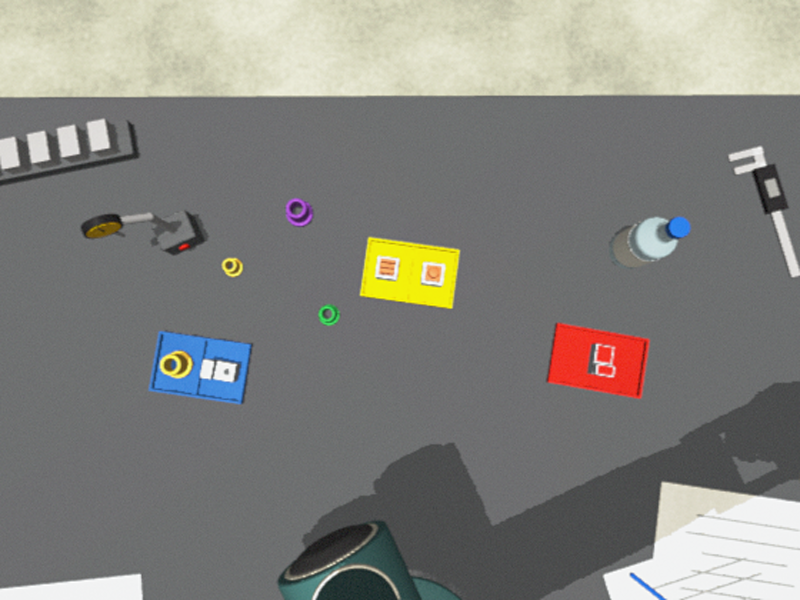

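The top view shows the ribbed and round electrodes in the yellow bays (387,268 and 433,273). The bush and unmarked insert are in the blue bays (176,364 and 219,371), and the marked insert is in the red tray (603,360). All stand upright, and the stand, bottle and look-alikes haven't moved.

```bash
python3 -c "
from bench import manip
print(manip.finish_job())"
```

```text
the job is handed in; nothing more can be done
None
```

I sorted all five parts into their trays in the order asked, each standing upright, and handed the job in after about 30 s of robot time, with the dial stand and water bottle left where they were.

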